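# Pack the reading-room lending kits and slide their lids home

## Task

Pack away the reading kits: lay the spectacle case, the book weight and the book light, whichever are there, each flat on the floor of the wooden case of its own colour, the same way up as it lies on the table, then slide every lid on the table into the grooves of the case of its colour, pushing until you feel it stop against the rear wall, fully home. Close a case even if it has nothing to hold; a case whose lid is missing stays open. Leave the blue book and the brass crown where they are.

Things in the scene. Friction and masses are not known exactly. Their poses are not given: they have to be found in the camera images.
- case_red: fixed wooden case with red floor, front wall and lips, 160 (x) x 128 (y) x 60 mm high; origin: centre of underside; x runs from its open front (robot side) to its rear wall, z up. Bay: x -70 to +72, 100 mm wide (y), floor 10 mm thick. Side and front walls end in a ledge 44 mm up on which the lid slides; rear wall 60 mm high, inner face at x = +72, is the lid's hard stop
- red_home (a point): where the origin of the red lid is when fully home: at x = -3, y = 0, z = 44 mm in the red case's frame. The lid slides in the grooves with about 1 to 3 N; only the rear wall stops it hard
- red_mouth (a point): entry of the red case's grooves: middle between the lips' front ends, at x = -45, y = 0, z = 44 mm in its frame. Grooves: z 44 to 55 mm, 120 mm wide over both, under 5 mm thick lips (top at 60 mm) that leave an opening 98 mm wide. For 13 mm before the mouth the lips are bent up a little, and for 35 mm before it the groove sides flare out to 125 mm, to help entry
- case_green: fixed wooden case with green floor, front wall and lips, 160 (x) x 128 (y) x 60 mm high; origin: centre of underside; x runs from its open front (robot side) to its rear wall, z up. Bay: x -70 to +72, 100 mm wide (y), floor 10 mm thick. Side and front walls end in a ledge 44 mm up on which the lid slides; rear wall 60 mm high, inner face at x = +72, is the lid's hard stop
- green_home (a point): where the origin of the green lid is when fully home: at x = -3, y = 0, z = 44 mm in the green case's frame. The lid slides in the grooves with about 1 to 3 N; only the rear wall stops it hard
- green_mouth (a point): entry of the green case's grooves: middle between the lips' front ends, at x = -45, y = 0, z = 44 mm in its frame. Grooves: z 44 to 55 mm, 120 mm wide over both, under 5 mm thick lips (top at 60 mm) that leave an opening 98 mm wide. For 13 mm before the mouth the lips are bent up a little, and for 35 mm before it the groove sides flare out to 125 mm, to help entry
- case_yellow: fixed wooden case with yellow floor, front wall and lips, 160 (x) x 128 (y) x 60 mm high; origin: centre of underside; x runs from its open front (robot side) to its rear wall, z up. Bay: x -70 to +72, 100 mm wide (y), floor 10 mm thick. Side and front walls end in a ledge 44 mm up on which the lid slides; rear wall 60 mm high, inner face at x = +72, is the lid's hard stop
- yellow_home (a point): where the origin of the yellow lid is when fully home: at x = -3, y = 0, z = 44 mm in the yellow case's frame. The lid slides in the grooves with about 1 to 3 N; only the rear wall stops it hard
- yellow_mouth (a point): entry of the yellow case's grooves: middle between the lips' front ends, at x = -45, y = 0, z = 44 mm in its frame. Grooves: z 44 to 55 mm, 120 mm wide over both, under 5 mm thick lips (top at 60 mm) that leave an opening 98 mm wide. For 13 mm before the mouth the lips are bent up a little, and for 35 mm before it the groove sides flare out to 125 mm, to help entry
- lid_red: loose lid of the red case, may be absent: flat wooden slab 150 (x) x 116 (y) x 8 mm, about 0.16 kg, with a red panel and bridge handle on top. Origin: centre of underside; x along its length (sliding direction), z up. Handle bar along x at the centre, 80 mm long, 16 mm wide, 30 to 48 mm above the underside, on posts at x = +-35 mm. Either end may go in first. Starts flat on the table
- lid_green: loose lid of the green case, may be absent: flat wooden slab 150 (x) x 116 (y) x 8 mm, about 0.16 kg, with a green panel and bridge handle on top. Origin: centre of underside; x along its length (sliding direction), z up. Handle bar along x at the centre, 80 mm long, 16 mm wide, 30 to 48 mm above the underside, on posts at x = +-35 mm. Either end may go in first. Starts flat on the table
- lid_yellow: loose lid of the yellow case, may be absent: flat wooden slab 150 (x) x 116 (y) x 8 mm, about 0.16 kg, with a yellow panel and bridge handle on top. Origin: centre of underside; x along its length (sliding direction), z up. Handle bar along x at the centre, 80 mm long, 16 mm wide, 30 to 48 mm above the underside, on posts at x = +-35 mm. Either end may go in first. Starts flat on the table
- glasses_red: loose hard red spectacle case with a brass seam, may be absent: 110 (x) x 40 (y) x 32 mm, about 0.12 kg; origin: centre of its underside, x along its length, z up. Belongs in the red case
- weight_green: loose green bar-shaped book weight with two brass bands, may be absent: 105 (x) x 36 (y) x 30 mm, about 0.35 kg; origin: centre of its underside, x along its length, z up. Belongs in the green case
- light_yellow: loose folded yellow book light with a white lens, may be absent: 90 (x) x 38 (y) x 30 mm, about 0.14 kg; origin: centre of its underside, x along its length, z up. Belongs in the yellow case
- book_blue: bystander: closed blue pocket book 150 x 100 x 24 mm lying beyond the cases; origin: centre of its underside
- crown: bystander: brass crown paperweight, 68 mm across, 60 mm high, beyond the cases; origin: centre of its underside

How it is judged (in metres and radians):
At the end, for the whole second after the job is handed in: Each item present rests in the case of its colour, origin within 45 mm of its middle in x and y underside at most 20 mm above the case's underside; each lid present lies level in its case's grooves, at most 5 mm short of the rear stop, within 7 mm sideways and 0.08 rad of straight; all at rest (x of glasses_red in the frame of case_red between -0.045 and 0.045 m and y of glasses_red in the frame of case_red between -0.045 and 0.045 m and z of glasses_red in the frame of case_red between -0.002 and 0.02 m and linear speed of each of glasses_red, lid_red, weight_green, lid_green, light_yellow, lid_yellow below 0.02 m/s and x of lid_red in the frame of case_red between -0.008 and 0.003 m and y of lid_red in the frame of case_red between -0.007 and 0.007 m and z of lid_red in the frame of case_red between 0.039 and 0.051 m and angle between the x axis of lid_red and the x axis of case_red, either way round below 0.08 rad and angle between each of lid_red, lid_green, lid_yellow's own z axis and vertical below 0.1 rad and x of weight_green in the frame of case_green between -0.045 and 0.045 m and y of weight_green in the frame of case_green between -0.045 and 0.045 m and z of weight_green in the frame of case_green between -0.002 and 0.02 m and x of lid_green in the frame of case_green between -0.008 and 0.003 m and y of lid_green in the frame of case_green between -0.007 and 0.007 m and z of lid_green in the frame of case_green between 0.039 and 0.051 m and angle between the x axis of lid_green and the x axis of case_green, either way round below 0.08 rad and x of light_yellow in the frame of case_yellow between -0.045 and 0.045 m and y of light_yellow in the frame of case_yellow between -0.045 and 0.045 m and z of light_yellow in the frame of case_yellow between -0.002 and 0.02 m and x of lid_yellow in the frame of case_yellow between -0.008 and 0.003 m and y of lid_yellow in the frame of case_yellow between -0.007 and 0.007 m and z of lid_yellow in the frame of case_yellow between 0.039 and 0.051 m and angle between the x axis of lid_yellow and the x axis of case_yellow, either way round below 0.08 rad); the robot touches nothing.
It fails at once if the book_blue is pushed or knocked over (distance of book_blue from where it was at the start of the episode above 0.03 m or angle between book_blue's own z axis and vertical above 0.4 rad).
It fails at once if the crown is pushed or knocked over (distance of crown from where it was at the start of the episode above 0.03 m or angle between crown's own z axis and vertical above 0.4 rad).
Of glasses_red, weight_green, light_yellow only 2 to 3 are there at a start; the rules pass over those that are not, and their reading is None.
Of lid_red, lid_green, lid_yellow only 2 to 3 are there at a start; the rules pass over those that are not, and their reading is None.
At some moment in a run one of glasses_red, weight_green, light_yellow, lid_red, lid_green, lid_yellow may be knocked a few centimetres aside while the robot is not near it.
Once in a run the grip may slacken for a moment while it holds something.
It also fails if it takes over 210 s, if anything falls off the work surface, if the arm or the gripper's body presses on something with over 40 N, if the wrist force passes 120 N, or if a joint passes its speed limit or range.

## Robot

A 6-joint arm with a two-finger parallel gripper is mounted at the origin on the work surface. World frame = base frame: x ahead of the robot, y to its left, z up, the work surface at z = 0. Lengths are in m, angles in degrees, forces in N, time in s.
With the tool pointing down it reaches from about 0.275 to 0.85 m from the base axis. Payload 19 kg.
Tool frame: the origin (TCP) lies at the very end of the fingers, on their centre line; the grasp point (between the pads) lies 19 mm behind it (ctrl.pinch_z is the distance from the TCP to the grasp point, in m); y points along the fingers, z is the direction in which the jaws open and shut, and the axes are right-handed (so a half turn about y gives the same grasp; the last joint's range is limited). The gripper opens to 85 mm and grips with 20 to 120 N. Pads are 22 mm wide; open, the fingers measure 114 mm over their backs; the gripper's body (76 mm by 85 mm) begins 54 mm behind the grasp point. The pads swing forward as they close: fully open they stand 13 mm farther back than shut.
Start: joints at [-82.105, 8.623, 82.357, -0, 89.026, -7.678], TCP at [0.154, -0.554, 0.231] pointing down, gripper open.
Joint ranges: [-160.23, 160.23], [-39.13, 120.54], [6.94, 153.29], [-79.49, 259.48], [9.18, 160.14], [-161.06, 161.06]. Speed limits (degrees/s): [108.29, 108.29, 127.2, 172.46, 172.46, 172.46].

## Interface

Orientations are given as a 3x3 rotation matrix whose columns are the frame's x, y, z axes.
In Python, from plant import ctrl, hand, imaging, finder, read_clock, read_joints, read_dq, read_tau, read_position, read_tool_rot, read_contact_force, read_moment, read_gripper_width gives the robot as it stands. The module is installed in compiled form; this text tells all that it offers. Calls block until the motion is done:
- ctrl.goto(position, orientation): joint-space move of the TCP to a pose.
- ctrl.line_to(position, feed=0.15, attitude=None, guard=None): straight line of the TCP; attitude=None keeps the orientation; feed is the mean speed in m/s. With guard (N) it stops when the force on the tool has changed by that much, and returns True; else False.
- ctrl.goto_joints(angles): joint-space move.
- hand.open_jaws() and hand.grab(): open the fingers fully, or close them until they stop; the grip force is fixed at half the most.
- ctrl.sleep(seconds).
- ctrl.solve_ik(position, orientation): joint angles nearest the present ones, or None.
- imaging.get_image(name): name is "side" or "top"; returns the picture (420x560x3 uint8, red, green, blue); there is no depth.
- imaging.get_calibration(name): a dict with "intrinsics" (3x3 intrinsics, pixels), "T" (4x4, takes a point from camera to world coordinates). Camera axes: x right, y up, looking along -z (the intrinsics and any distortion apply to the point x, -y, -z); pixel columns grow to the right and rows downward; lengths in m; the calibration is good to about 2 mm. A picture is of the moment at which its call begins. get_calibration takes no time and is no camera call.
A pose or a line that the arm cannot do raises ctrl.PlanningError and nothing moves.
- ctrl.finish_job(): hands the job in, once; it reports no verdict.
Trained networks look in the newest picture that a camera, given by its name, has taken for a name from the list of things; names that differ only in an ending like _2 or _b are one class to them, and where a whole thing is asked for, a point or a joint stands for the part that bears it (a point fixed in the world has none). Each returns a list of dicts, best first, with "p" (0 to 1); they miss things now and then, are a little off and sometimes report something else, mostly with a low value. They report only what shows in the picture. A call takes as long as a camera call.
- finder.boxes_of(thing, camera): "at" ([x, y, z] in m, in the coordinates of the camera as it stood for that picture, good to about 4 mm: the middle of the surface that is visible of it).
- finder.cut_out(thing, camera): "pixels" (420x560 bool, what is visible of it).
Readings, each from a call of its own:
- read_clock(): time.
- read_joints(): joint angles.
- read_dq(): joint speeds.
- read_tau(): joint torques, N m.
- read_position(): TCP position.
- read_tool_rot(): TCP orientation.
- read_contact_force(): force on the tool from outside, world axes, zero at the start.
- read_moment(): the same for the moment, N m.
- read_gripper_width(): finger opening in m.
Only numpy, scipy, OpenCV 4.12 (cv2) and the standard library are available. Lean on these libraries where they do the work, as an engineer would, in place of code of your own. Each camera call takes 0.05 s, during which the arm holds its last target.

## Working session

There is one attempt and no reset: what is moved stays moved. The work goes in short steps, each a Python script; the robot and the scene stay as the last script left them, time stands still between calls to the robot, and variables do not carry over. Pictures are saved under pics/ and viewed, and the job is handed in when it is done.

```bash
mkdir -p pics; ls
python3 - <<'E'
from plant import *
import cv2,numpy as np
for n in("top","side"):
    im=imaging.get_image(n); cv2.imwrite(f"pics/{n}0.png",im[:,:,::-1])
    c=imaging.get_calibration(n); print(n,c)
print(read_clock(),read_position(),read_tool_rot(),ctrl.pinch_z,read_gripper_width())
E
```

```text
pics
top {'intrinsics': array([[512.30865305,   0.        , 278.62871761],
       [  0.        , 512.30865305, 205.63955041],
       [  0.        ,   0.        ,   1.        ]]), 'T': array([[ 0.02401339,  0.99615693, -0.0842302 ,  0.49589477],
       [-0.99960414,  0.02268987, -0.01663545, -0.01361948],
       [-0.01466035,  0.08459633,  0.99630745,  1.29084877],
       [ 0.        ,  0.        ,  0.        ,  1.        ]])}
side {'intrinsics': array([[541.52497402,   0.        , 283.87412525],
       [  0.        , 541.52497402, 213.63259571],
       [  0.        ,   0.        ,   1.        ]]), 'T': array([[-0.70816251,  0.379308  , -0.59550927, -0.30536066],
       [-0.70600051, -0.37048457,  0.60357639,  0.92611627],
       [ 0.00831436,  0.84786003,  0.53015493,  0.85104915],
       [ 0.        ,  0.        ,  0.        ,  1.        ]])}
0.1 [ 0.15431441 -0.55368363  0.23076035] [[-9.63292894e-01 -1.48700487e-04  2.68452564e-01]
 [-2.68452570e-01  1.04346833e-03 -9.63292338e-01]
 [-1.36879710e-04 -9.99999445e-01 -1.04508466e-03]] 0.0187 0.0855650802228233
```

View pics/top0.png

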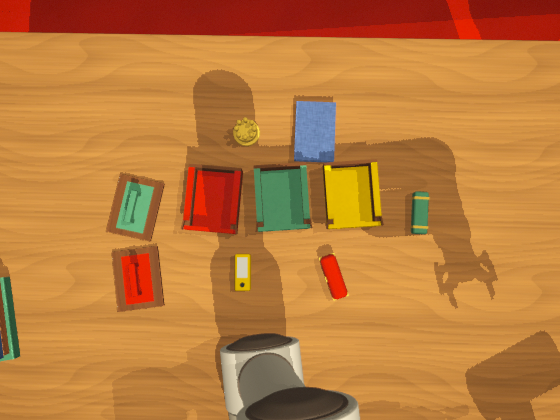

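View pics/side0.png

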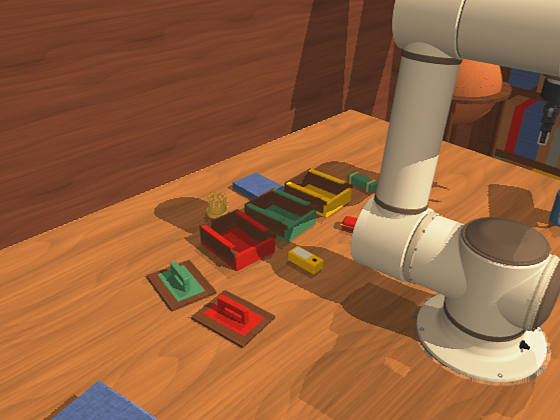

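```bash
cat > h.py <<'E'
from plant import *
import cv2,numpy as np
from scipy.optimize import minimize
def proj(P,cal):
    T=np.linalg.inv(cal["T"]); K=cal["intrinsics"]
    q=np.asarray(P)@T[:3,:3].T+T[:3,3]; q=q*[1,-1,-1]
    u=q@K.T; return u[:,:2]/u[:,2:]
def box(x0,x1,y0,y1,z0,z1):
    return np.array([[x,y,z] for x in(x0,x1) for y in(y0,y1) for z in(z0,z1)])
B=lambda l,w,h:box(-l/2,l/2,-w/2,w/2,0,h)
lid=np.vstack([B(.15,.116,.008),box(-.04,.04,-.008,.008,.03,.048)])
case=np.vstack([box(-.08,.08,-.064,.064,0,.044),box(-.045,.08,-.064,.064,.044,.06)])
M={"glasses_red":B(.11,.04,.032),"weight_green":B(.105,.036,.03),"light_yellow":B(.09,.038,.03),
 "lid_red":lid,"lid_green":lid,"lid_yellow":lid,"case_red":case,"case_green":case,"case_yellow":case,"book_blue":B(.15,.1,.024)}
def pose(M,p):
    c,s=np.cos(p[2]),np.sin(p[2]); z=p[3] if len(p)>3 else 0
    return M@np.array([[c,-s,0],[s,c,0],[0,0,1]]).T+[p[0],p[1],z]
def ray(u,v,cal,z):
    K=cal["intrinsics"]; d=cal["T"][:3,:3]@np.array([(u-K[0,2])/K[0,0],-(v-K[1,2])/K[1,1],-1])
    o=cal["T"][:3,3]; return o+d*(z-o[2])/d[2]
S=8
def sil(pts):
    h=cv2.convexHull(pts.astype(np.float32))[:,0]
    im=np.zeros((420*2,560*2),np.uint8)
    cv2.fillConvexPoly(im,np.round((h+.5)*2*16).astype(np.int32)-8,255,cv2.LINE_AA,4)
    return im
def fit(thing,mask,cal,z=0,hull=True,yaw0=None):
    m=mask.astype(np.uint8)
    n,l,st,_=cv2.connectedComponentsWithStats(m)
    k=1+np.argmax(st[1:,4]); m=(l==k).astype(np.uint8)
    m=cv2.resize(m*255,None,fx=2,fy=2,interpolation=cv2.INTER_NEAREST)
    c=np.argwhere(m)
    pts=c[:,::-1].astype(np.int32)
    if hull: h=cv2.convexHull(pts.reshape(-1,1,2)); m=cv2.fillConvexPoly(np.zeros_like(m),h,255)
    W=M[thing]; mid=ray(*(c.mean(0)[::-1]/2),cal,z+W[:,2].max()/2)
    def cost(p):
        s=sil(proj(pose(W,[*p,z]),cal)).astype(float); mm=m.astype(float)
        return 1-np.minimum(s,mm).sum()/np.maximum(s,mm).sum()
    best=None
    for y in (np.arange(-80,90,20)*np.pi/180 if yaw0 is None else [yaw0-.06,yaw0+.06]):
        r=minimize(cost,[mid[0],mid[1],y],method="Nelder-Mead",options=dict(initial_simplex=[[mid[0],mid[1],y],[mid[0]+.01,mid[1],y],[mid[0],mid[1]+.01,y],[mid[0],mid[1],y+.15]],xatol=1e-4,fatol=1e-4))
        if best is None or r.fun<best.fun: best=r
    return best.x,best.fun
def find(thing,cam="top",**k):
    imaging.get_image(cam); r=finder.cut_out(thing,cam)
    if not r: return None
    cal=imaging.get_calibration(cam)
    x,f=fit(thing,r[0]["pixels"],cal,**k); return x,f,r[0]["p"],r[0]["pixels"]
E
python3 - <<'E'
from h import *
im=imaging.get_image("top"); cal=imaging.get_calibration("top")
o=cv2.resize(im,None,fx=1,fy=1).copy()
for t in M:
    r=finder.cut_out(t,"top")
    if not r: print(t,None); continue
    print(t,[(round(q["p"],2),int(q["pixels"].sum())) for q in r[:3]])
    if r[0]["p"]<.3: continue
    x,f=fit(t,r[0]["pixels"],cal,yaw0=0 if "case" in t else None)
    print("   ",np.round(x[:2],4),round(np.degrees(x[2]),2),round(f,3))
    cs,_=cv2.findContours(r[0]["pixels"].astype(np.uint8),cv2.RETR_EXTERNAL,cv2.CHAIN_APPROX_NONE)
    cv2.drawContours(o,cs,-1,(255,255,255),1)
    h=cv2.convexHull(proj(pose(M[t],x),cal).astype(np.float32)); cv2.polylines(o,[np.round(h).astype(int)],True,(255,0,255),1)
cv2.imwrite("pics/fit0.png",cv2.resize(o[80:330,90:450],(792,550))[:,:,::-1])
r=finder.boxes_of("crown","top")
if r:print("crown",(cal["T"]@np.r_[r[0]["at"],1])[:3],r[0]["p"])
E
```

```text
glasses_red [(0.95, 705)]
    [ 0.4324 -0.1301] -159.27 0.085
weight_green [(0.96, 767)]
    [ 0.5945 -0.3423] -2.82 0.05
light_yellow [(0.92, 574), (0.17, 722)]
    [0.4382 0.0929] 1.81 0.098
lid_red [(0.73, 2891)]
    [0.4148 0.3568] 9.2 0.033
lid_green [(0.76, 2653), (0.46, 2808)]
    [0.5939 0.3716] -10.77 0.029
lid_yellow [(0.39, 594)]
    [0.4684 0.0852] -41.73 0.786
case_red [(0.73, 3647)]
    [0.6152 0.1712] -4.05 0.023
case_green [(0.7, 3569)]
    [6.238e-01 4.000e-04] 5.12 0.03
case_yellow [(0.97, 3751), (0.54, 688), (0.31, 544)]
    [ 0.6346 -0.1716] 4.81 0.039
book_blue [(0.62, 2327)]
    [ 0.7962 -0.0778] -0.44 0.041
crown [0.78681574 0.09437471 0.03129869] 0.57
```

View pics/fit0.png

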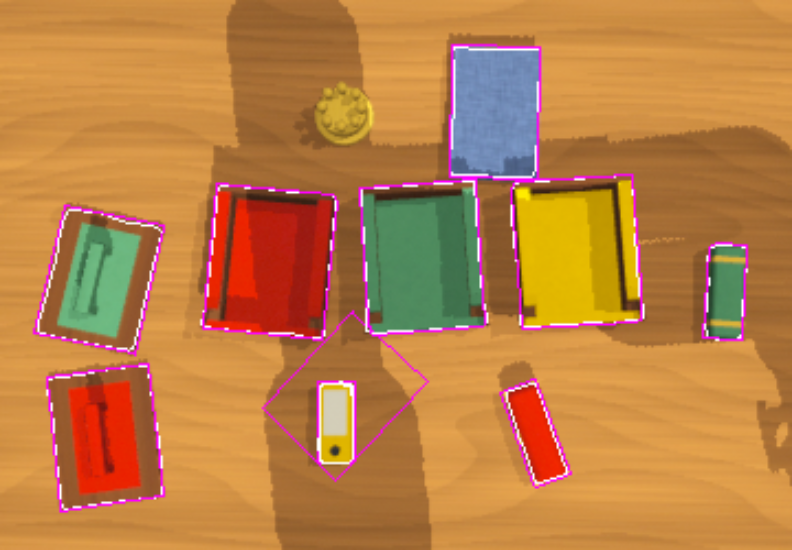

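```bash
cat >> h.py <<'E'
CASE={"red":(.6152,.1712,np.radians(-4.05)),"green":(.6238,.0004,np.radians(5.12)),"yellow":(.6346,-.1716,np.radians(4.81))}
def R(yaw):
    # jaws open across an object whose long axis has this yaw; choose the half turn nearest now
    best=None
    for k in (0,np.pi):
        a=yaw+np.pi/2+k; z=np.array([np.cos(a),np.sin(a),0]); y=np.array([0,0,-1.])
        m=np.column_stack([np.cross(y,z),y,z]); c=np.trace(m.T@read_tool_rot())
        if best is None or c>best[0]: best=(c,m)
    return best[1]
def go(p,yaw):
    for m in (R(yaw),R(yaw)@np.diag([-1,1,-1])):
        try: ctrl.goto(p,m); return m
        except ctrl.PlanningError as e: print("plan",e)
    raise SystemExit("no plan")
def c2w(col,x,y):
    X,Y,a=CASE[col]; return np.array([X+x*np.cos(a)-y*np.sin(a),Y+x*np.sin(a)+y*np.cos(a)])
def wrap(a): return (a+np.pi/2)%np.pi-np.pi/2
def st(s=""): print(s,"t=%.1f"%read_clock(),np.round(read_position(),4),"w=%.4f"%read_gripper_width(),"F",np.round(read_contact_force(),1))
def snap(name):
    for n in("top","side"):
        cv2.imwrite(f"pics/{name}_{n}.png",imaging.get_image(n)[:,:,::-1])
def pick(thing,tcpz,up=.17):
    x,f,p,_=find(thing); x[2]=wrap(x[2]); print(thing,np.round(x[:2],4),round(np.degrees(x[2]),1),round(f,3),round(p,2))
    if f>.14: raise SystemExit("bad fit")
    go([x[0],x[1],up],x[2]); hand.open_jaws()
    if ctrl.line_to([x[0],x[1],tcpz],feed=.12,guard=12): st("touch!"); raise SystemExit
    hand.grab(); st("grabbed")
    ctrl.line_to([x[0],x[1],up],feed=.15); st("lifted")
    return x
E
python3 - <<'E'
from h import *
st()
pick("light_yellow",.0145)
p=c2w("yellow",0,0); a=CASE["yellow"][2]
go([*p,.15],a); st("over")
ctrl.line_to([*p,.057],feed=.1,guard=12); st("low")
snap("a1")
E
```

```text
t=0.7 [ 0.1543 -0.5539  0.2313] w=0.0852 F [ 0.1 -0.5 -0.1]
light_yellow [0.4364 0.0929] 1.6 0.079 0.89
grabbed t=5.5 [0.4366 0.0928 0.0149] w=0.0364 F [-1.9 -1.1  7.3]
lifted t=6.7 [0.436  0.0928 0.1691] w=0.0362 F [ 0.5  0.6 -0.9]
over t=7.9 [ 0.6344 -0.1704  0.1504] w=0.0366 F [-0.3  0.1 -1.6]
low t=9.0 [ 0.635  -0.1717  0.0578] w=0.0364 F [-0.1  0.4 -1.5]
```

View pics/a1_side.png

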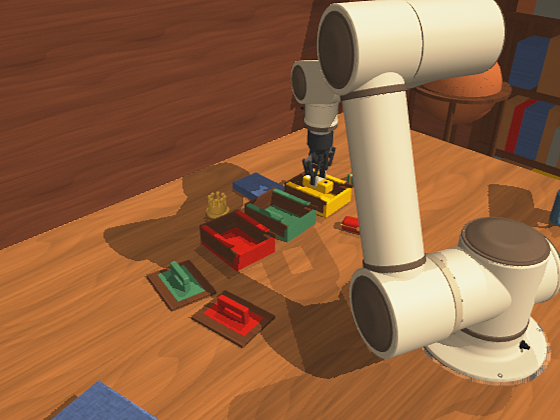

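Run:
```python
from h import *
hand.open_jaws(); st("rel")
p=read_position(); ctrl.line_to([p[0],p[1],.17],feed=.15)
x=pick("glasses_red",.0155)
snap("a2")
```

```text
rel t=9.7 [ 0.6346 -0.1716  0.057 ] w=0.0852 F [ 0.1 -0.7 -0.8]
glasses_red [0.6788 0.0036] -88.7 0.766 0.71bad fit
```

```bash
cat >> h.py <<'E'
PARK=[-82.105, 8.623, 82.357, -0, 89.026, -7.678]
def place(col,z=.057):
    p=c2w(col,0,0); a=CASE[col][2]
    go([*p,.15],a); st("over")
    if abs(read_gripper_width())<.02: raise SystemExit("lost it")
    print(ctrl.line_to([*p,z],feed=.1,guard=12)); st("low")
    hand.open_jaws(); st("rel"); ctrl.line_to([*p,.17],feed=.2)
E
python3 - <<'E'
from h import *
ctrl.goto_joints(PARK); snap("a2")
x=pick("glasses_red",.0155)
place("red")
ctrl.goto_joints(PARK); snap("a3")
st()
E
```

```text
glasses_red [ 0.4324 -0.1301] 20.3 0.06 0.87
grabbed t=17.1 [ 0.4326 -0.1302  0.016 ] w=0.0386 F [-2.3  0.5  6.7]
lifted t=18.3 [ 0.4321 -0.13    0.1691] w=0.0386 F [-0.4  1.  -1. ]
over t=19.6 [0.6151 0.1703 0.15  ] w=0.0387 F [-0.9  0.3 -1.9]
False
low t=20.7 [0.6156 0.1713 0.0577] w=0.0384 F [ 0.8 -0.4 -1.5]
rel t=21.2 [0.6152 0.1712 0.0571] w=0.0854 F [ 0.3  0.6 -0.1]
 t=25.1 [ 0.1548 -0.5537  0.2312] w=0.0854 F [ 0.3 -0.8  0.1]
```

View pics/a3_top.png

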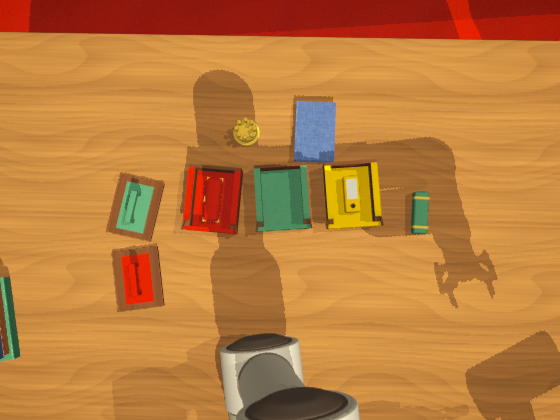

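The light sits in the yellow case at about (352,195) and the glasses in the red case at about (213,200). Both look flat. The weight is next.

Run:
```python
from h import *
x=pick("weight_green",.0135)
place("green")
ctrl.goto_joints(PARK); snap("a4")
# cases again, and lids
for t in ("case_red","case_green","lid_red","lid_green"):
    for cam in ("top","side"):
        r=find(t,cam,yaw0=0 if "case" in t else None)
        if r: print(t,cam,np.round(r[0][:2],4),round(np.degrees(wrap(r[0][2])),2),round(r[1],3))
st()
```

```text
weight_green [ 0.5962 -0.3423] -2.8 0.065 0.78
grabbed t=29.1 [ 0.5964 -0.3424  0.014 ] w=0.0345 F [-1.   0.   5.8]
lifted t=30.3 [ 0.5959 -0.3421  0.1688] w=0.0349 F [-0.6  0.7 -2.7]
over t=31.6 [ 0.624  -0.0007  0.15  ] w=0.0347 F [-0.3 -0.6 -3.1]
False
low t=32.7 [6.242e-01 4.000e-04 5.770e-02] w=0.0348 F [ 0.2 -0.  -1.7]
rel t=33.3 [6.238e-01 4.000e-04 5.710e-02] w=0.0853 F [-0.5 -0.6  0.3]
case_red top [0.6148 0.171 ] -3.74 0.031
case_red side [0.6188 0.1685] -3.31 0.024
case_green top [6.24e-01 1.00e-04] 5.26 0.031
case_green side [ 0.6285 -0.0058] 5.44 0.068
lid_red top [0.4147 0.3568] 9.09 0.02
lid_red side [0.4168 0.3555] 9.44 0.03
lid_green top [0.5933 0.371 ] -11.08 0.016
lid_green side [0.5949 0.3697] -11.94 0.034
 t=37.5 [ 0.1543 -0.5539  0.2313] w=0.0856 F [-0.1 -0.   0.3]
```

View pics/a4_top.png

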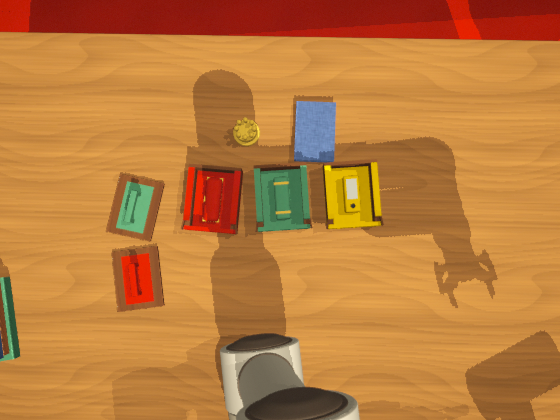

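Run:
```python
from h import *
x=pick("lid_red",.020,up=.2)
p=c2w("red",-.15,0); a=CASE["red"][2]
go([*p,.15],a); ctrl.line_to([*p,.075],feed=.1); st("at")
snap("b1")
for cam in ("top","side"):
    for t,z,y in (("lid_red",.055,None),("case_red",0,0)):
        r=find(t,cam,z=z,yaw0=y)
        if r: print(t,cam,np.round(r[0][:2],4),round(np.degrees(wrap(r[0][2])),2),round(r[1],3))
print(p,np.degrees(a)); st()
```

```text
lid_red [0.414 0.357] 8.2 0.029 0.68
touch! t=42.3 [0.4132 0.3566 0.0347] w=0.0853 F [-2.2 -1.8 11.5]
```

Run:
```python
from h import *
ctrl.sleep(.3); st()
print(read_tool_rot().round(3))
snap("b0")
```

```text
t=42.6 [0.4133 0.3566 0.0347] w=0.0858 F [-3.4 -3.1 14.7]
[[-0.99  -0.001  0.142]
 [-0.142 -0.001 -0.99 ]
 [ 0.001 -1.     0.   ]]
```

View pics/b0_side.png

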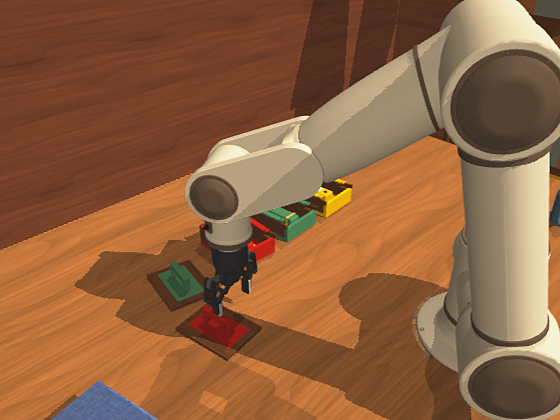

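```bash
python3 -c "
import cv2
a=cv2.imread('pics/b0_side.png')[230:370,150:310];b=cv2.imread('pics/b0_top.png')[170:330,80:200]
cv2.imwrite('pics/z.png',cv2.hconcat([cv2.resize(a,(480,420),interpolation=2),cv2.resize(b,(315,420),interpolation=2)]))"
```

```text
(no output)
```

View pics/z.png

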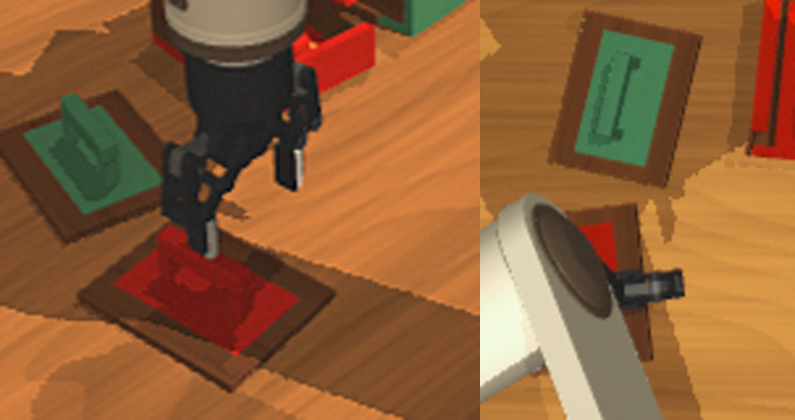

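The lid was knocked aside between the picture and the grasp, so a finger came down on its bar. I'll lift, look again and retry.

Run:
```python
from h import *
p=read_position(); ctrl.line_to([p[0],p[1],.2],feed=.1)
ctrl.goto_joints(PARK); snap("b00")
for t in ("lid_red","lid_green"):
    for cam in ("top","side"):
        r=find(t,cam)
        if r: print(t,cam,np.round(r[0][:2],4),round(np.degrees(wrap(r[0][2])),2),round(r[1],3))
st()
```

```text
lid_red top [0.4102 0.4032] 8.15 0.04
lid_red side [0.4115 0.4016] 8.55 0.025
lid_green top [0.593  0.3714] -10.79 0.025
lid_green side [0.5954 0.3702] -10.99 0.036
 t=48.4 [ 0.1543 -0.5539  0.2313] w=0.0852 F [ 0.  -0.1 -0.1]
```

View pics/b00_top.png

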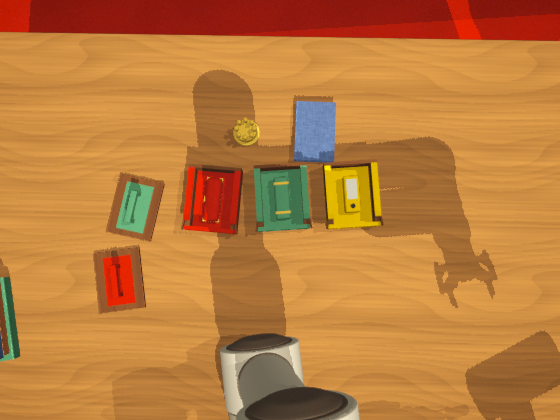

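The red lid is now 46 mm further over, around (120,279), and lying flat.

Run:
```python
from h import *
x=pick("lid_red",.020,up=.2)
p=c2w("red",-.15,0); a=CASE["red"][2]
go([*p,.15],a); ctrl.line_to([*p,.075],feed=.1); st("at")
snap("b1")
for cam in ("top","side"):
    for t,z,y in (("lid_red",.055,None),("case_red",0,0)):
        r=find(t,cam,z=z,yaw0=y)
        if r: print(t,cam,np.round(r[0][:2],4),round(np.degrees(wrap(r[0][2])),2),round(r[1],3))
print(p,np.degrees(a)); st()
```

```text
lid_red [0.4098 0.4027] 8.7 0.022 0.95
grabbed t=54.4 [0.4099 0.4028 0.0202] w=0.0152 F [0.1 0.4 3.8]
lifted t=55.8 [0.4095 0.4025 0.199 ] w=0.0151 F [-1.3 -0.7 -2. ]
at t=57.6 [0.4659 0.182  0.0756] w=0.0150 F [-1.3  0.2 -1.1]
lid_red top [0.5477 0.1424] 47.67 0.864
case_red top [0.616  0.1701] -4.13 0.044
lid_red side [0.4667 0.1809] -3.32 0.082
case_red side [0.6215 0.1702] -5.7 0.202
[0.46557458 0.18179405] -4.05
 t=58.1 [0.4656 0.1818 0.0751] w=0.0151 F [ 0.2 -0.3 -2. ]
```

View pics/b1_side.png

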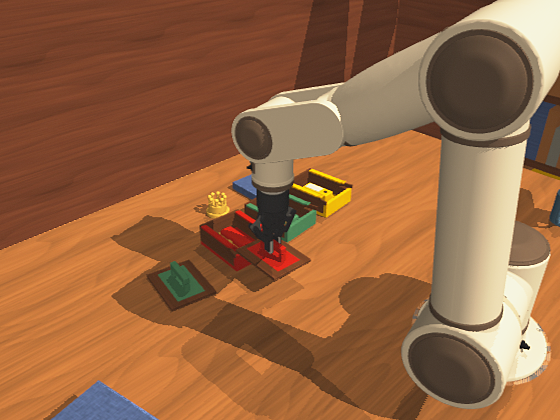

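View pics/b1_top.png

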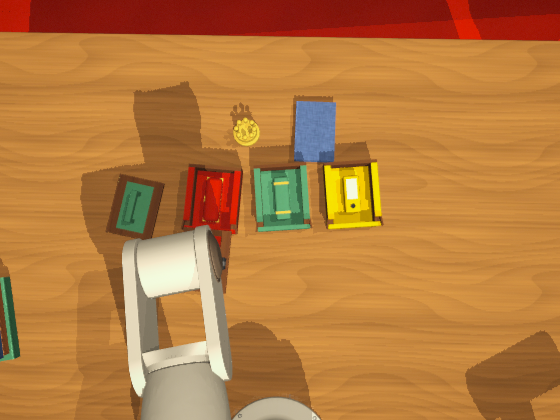

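```bash
cat >> h.py <<'E'
CASE["red"]=(.616,.1704,np.radians(-3.9))
CASE["green"]=(.625,-.001,np.radians(5.2))
def latlon(col):
    X,Y,a=CASE[col]; d=read_position()[:2]-[X,Y]
    return np.array([d@[np.cos(a),np.sin(a)],d@[-np.sin(a),np.cos(a)]])
def insert(col,zt=.0655):
    a=CASE[col][2]; m=R(a)
    ctrl.line_to([*c2w(col,-.15,0),.085],feed=.1,attitude=m)
    print(ctrl.line_to([*c2w(col,-.146,0),zt],feed=.05,guard=8)); st("low")
    for x in (-.12,-.10,-.08,-.06,-.04,-.02,-.01):
        g=ctrl.line_to([*c2w(col,x,0),zt],feed=.04,guard=10); st(f"x{x} {g} {latlon(col).round(4)} lift w {read_gripper_width():.3f}")
        if g: break
E
python3 - <<'E'
from h import *
insert("red")
E
```

```text
False
low t=58.9 [0.4703 0.1803 0.0653] w=0.0153 F [ 0.3 -0.2 -0.8]
x-0.12 False [-0.1201 -0.    ] lift w 0.015 t=59.7 [0.4961 0.1785 0.0654] w=0.0153 F [-0.2 -0.1 -1.5]
x-0.1 False [-1.001e-01 -1.000e-04] lift w 0.015 t=60.3 [0.5161 0.1771 0.0653] w=0.0149 F [-2.   0.1 -1.6]
x-0.08 False [-0.0801 -0.0001] lift w 0.015 t=61.0 [0.5361 0.1758 0.0653] w=0.0152 F [ 1.   0.1 -1.1]
x-0.06 False [-0.0601 -0.    ] lift w 0.015 t=61.6 [0.556  0.1745 0.0653] w=0.0153 F [ 0.  -0.7 -1.5]
x-0.04 False [-0.0401 -0.    ] lift w 0.015 t=62.3 [0.576  0.1731 0.0653] w=0.0150 F [-0.1  0.4 -1.9]
x-0.02 False [-0.0201 -0.    ] lift w 0.015 t=62.9 [0.596  0.1717 0.0653] w=0.0151 F [ 0.3  0.1 -0.7]
x-0.01 False [-0.0099 -0.    ] lift w 0.015 t=63.3 [0.6062 0.171  0.0654] w=0.0150 F [-0.7 -0.2 -1.6]
```

```bash
cat >> h.py <<'E'
def home(col,zt=.0655,g=14):
    r=ctrl.line_to([*c2w(col,.02,0),zt],feed=.03,guard=g); st(f"home {r} {latlon(col).round(4)}")
    return r
def release():
    hand.open_jaws(); st("open"); p=read_position(); ctrl.line_to([p[0],p[1],.2],feed=.12); st("up")
E
python3 - <<'E'
from h import *
home("red"); snap("b2")
E
```

```text
home True [-0.0041 -0.0001] t=63.8 [0.6119 0.1706 0.065 ] w=0.0149 F [-0.1 -0.2 -1.3]
```

View pics/b2_side.png

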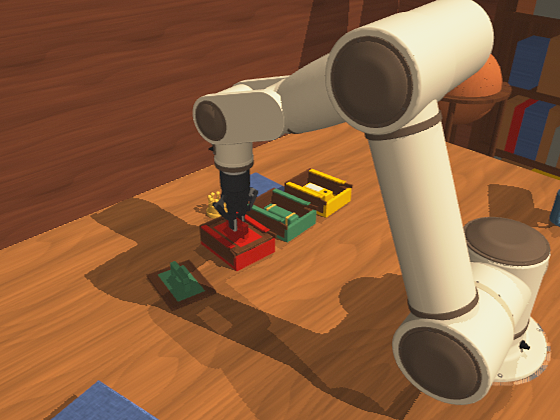

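The guard tripped close to the expected home position, but the force has since gone. I'll push again to confirm the stop.

Run:
```python
from h import *
for g in (14,20):
    home("red",g=g); ctrl.sleep(.3); st("settled")
```

```text
home True [-0.0041 -0.0002] t=64.1 [0.6119 0.1705 0.0643] w=0.0147 F [-1.2 -0.8  2.7]
settled t=64.4 [0.6119 0.1705 0.0642] w=0.0150 F [-2.1  0.7  6.3]
home True [-0.0041 -0.0003] t=64.7 [0.6119 0.1704 0.0642] w=0.0151 F [-3.6 -0.7  7.1]
settled t=65.0 [0.6119 0.1704 0.0642] w=0.0151 F [-2.8 -0.2  6.6]
```

```bash
python3 - <<'E'
from h import *
release(); ctrl.goto_joints(PARK); snap("b3")
for t,z,y in (("lid_red",.044,0),("case_red",0,0)):
    for cam in ("top","side"):
        r=find(t,cam,z=z,yaw0=y)
        if r: print(t,cam,np.round(r[0][:2],4),round(np.degrees(wrap(r[0][2])),2),round(r[1],3))
x=pick("lid_green",.020,up=.2)
p=c2w("green",-.15,0); a=CASE["green"][2]
go([*p,.2],a); ctrl.line_to([*p,.085],feed=.12); st("at")
r=find("lid_green","side",z=.065); print(np.round(r[0],4),r[1],p,a)
snap("c1")
E
python3 -c "
import cv2
a=cv2.imread('pics/b3_side.png')[170:290,170:330];b=cv2.imread('pics/b3_top.png')[140:250,160:310]
cv2.imwrite('pics/z2.png',cv2.hconcat([cv2.resize(a,(400,300),interpolation=2),cv2.resize(b,(400,300),interpolation=2)]))"
```

```text
open t=65.7 [0.6118 0.1704 0.0638] w=0.0857 F [ 0.4 -0.3  0.5]
up t=67.0 [0.6115 0.1703 0.1991] w=0.0855 F [ 0.1 -0.4 -0.5]
lid_red top [0.6127 0.1731] -2.34 0.092
lid_red side [0.612  0.1642] -6.15 0.146
case_red top [0.6152 0.1719] -4.55 0.046
case_red side [0.6183 0.1684] -3.19 0.027
lid_green [0.593  0.3712] -10.9 0.018 0.9
grabbed t=76.7 [0.5931 0.3713 0.0202] w=0.0153 F [0.2 0.7 3.2]
lifted t=78.0 [0.5927 0.3711 0.1989] w=0.0155 F [ 0.6 -0.6 -1.1]
at t=80.6 [ 0.476  -0.0147  0.0857] w=0.0148 F [-1.1 -0.2 -1.4]
[ 0.4784 -0.0144  0.0957] 0.05007176686220105 [ 0.47561734 -0.01459489] 0.09075712110370514
```

View pics/z2.png

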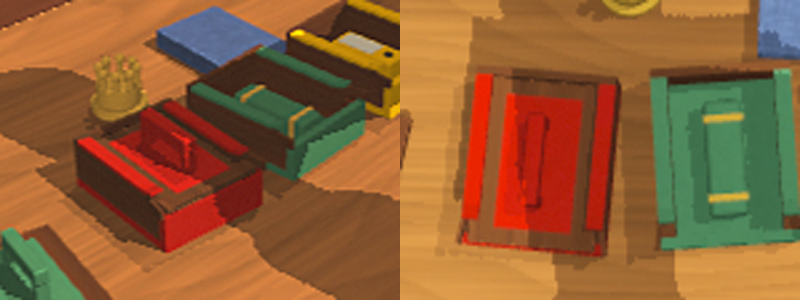

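View pics/c1_side.png

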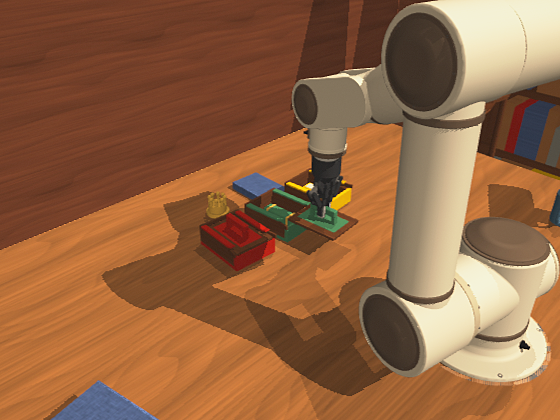

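The red lid lies level under both lips and touches the rear wall. The green lid is held level in front of its mouth, so I'll insert it.

Run:
```python
from h import *
insert("green")
p=latlon("green")
if p[0]>-.02:
    for g in (14,14,20): home("green",g=g); ctrl.sleep(.2); st("settled")
```

```text
False
low t=81.6 [ 0.4795 -0.0142  0.0653] w=0.0150 F [-0.7  0.5 -1.3]
x-0.12 False [-1.201e-01  1.000e-04] lift w 0.015 t=82.4 [ 0.5053 -0.0118  0.0654] w=0.0154 F [ 0.3  0.2 -1.8]
x-0.1 False [-0.1001  0.    ] lift w 0.015 t=83.0 [ 0.5253 -0.01    0.0653] w=0.0150 F [-1.1 -0.1 -1.3]
x-0.08 False [-0.0801  0.0001] lift w 0.015 t=83.7 [ 0.5452 -0.0082  0.0653] w=0.0150 F [-0.1  0.1 -1.9]
x-0.06 False [-0.0601  0.    ] lift w 0.015 t=84.3 [ 0.5652 -0.0064  0.0653] w=0.0150 F [ 0.2  1.  -1.2]
x-0.04 False [-0.0401  0.0001] lift w 0.015 t=85.0 [ 0.5851 -0.0046  0.0653] w=0.0152 F [-0.4 -0.1 -2. ]
x-0.02 False [-0.0201  0.    ] lift w 0.015 t=85.7 [ 0.605  -0.0028  0.0653] w=0.0151 F [-0.7 -0.7 -1.6]
x-0.01 False [-0.0099 -0.    ] lift w 0.015 t=86.0 [ 0.6152 -0.0019  0.0654] w=0.0148 F [-0.1 -0.2 -1.3]
home True [-0.0049  0.0001] t=86.5 [ 0.6201 -0.0013  0.065 ] w=0.0148 F [-0.2 -0.7 -1.7]
settled t=86.7 [ 0.62   -0.0013  0.0648] w=0.0148 F [ 0.5 -1.2 -0.6]
home True [-0.0049  0.0003] t=86.9 [ 0.6201 -0.0011  0.0643] w=0.0152 F [-1.3 -0.7  1.9]
settled t=87.1 [ 0.62   -0.0011  0.0642] w=0.0149 F [-1.4  0.2  2.5]
home True [-0.0049  0.0005] t=87.4 [ 0.6201 -0.001   0.0641] w=0.0148 F [-2.  -0.3  7.3]
settled t=87.6 [ 0.6201 -0.0009  0.0642] w=0.0150 F [-1.8  0.   6.7]
```

```bash
python3 - <<'E'
from h import *
release(); ctrl.goto_joints(PARK); ctrl.sleep(.3); snap("d1"); st()
cal=imaging.get_calibration("top"); im=imaging.get_image("top")
def P(r): return (cal["T"]@np.r_[r[0]["at"],1])[:3].round(4),round(r[0]["p"],2)
for t in ("lid_red","lid_green","lid_yellow","light_yellow","book_blue","crown"):
    r=finder.boxes_of(t,"top")
    if r: print(t,*P(r))
for c in CASE:
    for b in ((.615,.1704,-3.9),(.624,-.0005,5.2)): pass
E
python3 - <<'E'
import cv2
a=cv2.imread('pics/d1_side.png')[160:290,180:370];b=cv2.imread('pics/d1_top.png')[80:250,160:400]
cv2.imwrite('pics/z3.png',cv2.vconcat([cv2.resize(a,(420,290),interpolation=2),cv2.resize(b,(420,298),interpolation=2)]))
E
```

```text
open t=88.3 [ 0.6199 -0.0009  0.0637] w=0.0853 F [-0.5  0.8  0.4]
up t=89.6 [ 0.6196 -0.0009  0.1991] w=0.0856 F [-0.5  0.8 -1. ]
 t=92.5 [ 0.1544 -0.5538  0.2313] w=0.0850 F [-0.1  0.   0.4]
lid_red [0.6088 0.1688 0.0505] 0.61
lid_green [0.6173 0.     0.055 ] 0.8
light_yellow [ 0.6364 -0.1692  0.0408] 0.83
book_blue [ 0.7919 -0.0782  0.0209] 0.81
crown [0.7849 0.097  0.0317] 0.61
```

View pics/z3.png

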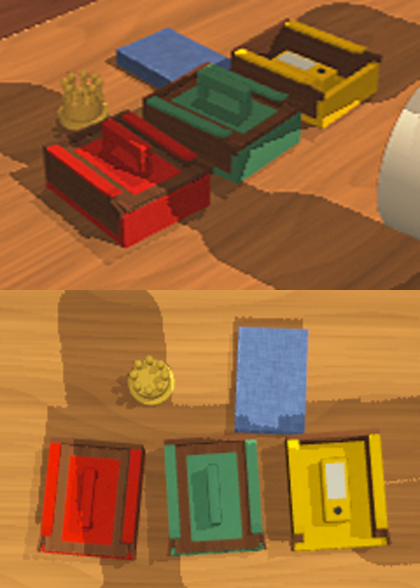

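View pics/d1_top.png

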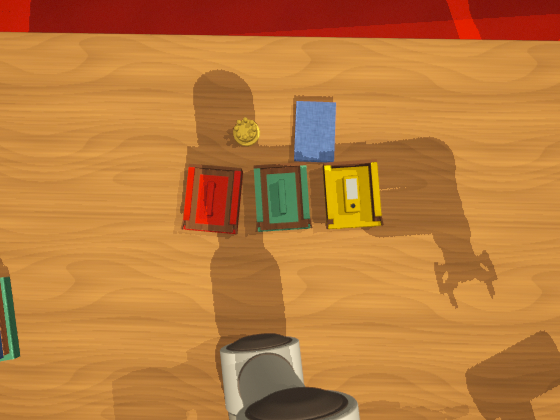

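Run:
```python
from plant import *
print(ctrl.finish_job(), read_clock())
```

```text
the job is handed in; nothing more can be done
the job is handed in; nothing more can be done
```

I packed all three items and closed the red and green cases. I handed the job in at about 93 s of the 210 s allowed. The yellow lid is not on the table, so the yellow case stays open.

- **Items:** The spectacle case, book weight and book light each lie in the case of their own colour. With its jaws fully open, the gripper is wider than the bay. I therefore let go of each item just above the lips, and it dropped roughly 30 mm to the floor. The pictures after each release showed all three flat and near the middle.
- **Lids:** Both slid in without resistance. On three pushes each lid stopped at the same point: TCP at -4.1 mm for red and -4.9 mm for green, against a nominal home of -3 mm. In the last pictures both lie level under their lips, against the rear wall.
- **Mishap:** The red lid was knocked about 46 mm aside during my first approach. A finger came down on its handle with about 15 N, so I lifted off, found the lid again and repeated the grasp.
- **Bystanders:** The book and crown did not move beyond measurement noise.

**Checks that disagreed:**
- The two cameras differed by about 3–6 mm on where the cases are.
- Fitting the red lid's outline once it was in the grooves was unreliable, because the lips hide part of it. I did not try this for green.
- For "fully home" I relied on the repeated hard stop and the pictures.

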